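# Lean the board for inspection and hold the light shutter open at the mark

### The job

Lift the framed circuit board off its foam block and lean it, component side up, against the steel bar of the tilt rest, with one short edge down behind the toe strip and centred on the rest, and let go of it. Then pull the light box's spring-return shutter out by its black tab until the tab stands centred over the black index bar, and keep holding it there: the program finishes while the gripper still holds the tab. Leave the parts tray, loupe and spool where they are.

Things in the scene. Friction and masses are not known exactly. Their poses are not given: they have to be found in the camera images.
- board: Circuit board in a flat aluminium frame: a rigid slab 110 (x) x 56 (y) x 8 mm (z), 0.13 kg; green component side = +z (chips rise 3 mm at most, look only). Origin: centre of the underside. Starts flat, component side up, on the foam block, overhanging it by 9 mm along each long side, so that it can be gripped across its 56 mm. Either short edge may be the lower one.
- riser: Fixed dark foam block, 80 (x) x 38 (y) x 30 mm high, that carries the board at the start, the board's length along the block's. Origin: centre of its underside. Stands to the left or the right of the rest, the light box on the other side.
- rest: Fixed tilt rest. Grey base 130 (x) x 90 (y) x 6 mm, from x = -60 to +70 mm. Toe strip along y: 70 mm long, 8 mm thick, 8 mm high above the base, inner face at x = -49.6 mm. Steel bar along y: 10 mm thick, 48 mm long, on two posts, axis at x = +27.5, z = 50.7 mm. +x points roughly to the robot's left. Origin: on the work surface, under rest_seat.
- rest_seat (a point): In the board's proper lean its lower short edge stands on the base and butts against the toe strip, its underside on the bar, and it rises at 35 degrees towards the rest's +x. This point is where the centre of the board's underside is when the board leans properly: 0 in the rest's x and y, 37.5 mm above the work surface. Axes as the rest's.
- lightbox: Fixed light box: grey base strip 280 (x) x 90 (y) x 6 mm, from x = -80 to +200 mm, carrying a grey box 50 mm high overall from x = +80 to +200 mm with white windows. The shutter comes out of the box's front towards -x (roughly towards the robot). Origin: on the work surface, centre of the strip's width.
- pull_tab (a point): Black upright tab at the end of the light box's shutter bar: 14 (x, pull direction) x 28 (y) x 50 mm high, from 12 to 62 mm above the work surface; 43 mm clear between it and the box when shut. This point: centre of its underside. Axes as the light box's. Grip it from above, e.g. across its 28 mm.
- shutter (a joint): How far the shutter is pulled out, m: 0 shut, 0.09 the end stop; grows as the tab moves to the light box's -x. A spring pulls it back: 4.2 N when shut, rising by 0.7 N per 10 mm.
- mark: Index bar: black steel bar 6 mm wide (x), 90 mm long (y), 4 mm high with a brass screw (6 mm high) near each end, fixed across the light box's base strip under the shutter bar, 40 to 75 mm in front of the shut tab. Origin: centre of its underside, 6 mm above the work surface. Axes as the light box's.
- tray: Bystander: grey divided parts tray, 100 x 75 x 22 mm, loose. Origin: centre of its underside.
- loupe: Bystander: grey inspection loupe, 42 mm across, 38 mm high, loose. Origin: centre of its underside.
- spool: Bystander: white spool, 54 mm across, 30 mm high, loose, beyond the rest. Origin: centre of its underside.
Things that resemble listed ones, but are neither listed nor needed, are in the scene too. Of the things shaped like the board, the aluminium one is meant. Leave any green look-alike of the rest alone.

How it is judged (in metres and radians):
On the way:
1. the board leans on the rest, let go and still, with the shutter still shut (angle between board's own z axis and vertical between 0.5 and 0.74 rad and x of board in the frame of rest_seat between -0.012 and 0.012 m and y of board in the frame of rest_seat between -0.015 and 0.015 m and z of board in the frame of rest_seat between -0.01 and 0.01 m and angle between the y axis of board and the y axis of rest, either way round below 0.15 rad and contact force between board and rest above 0.3 N and contact force between the fingers and board below 0.05 N and linear speed of board below 0.02 m/s and value of joint shutter below 0.015 m), for 0.3 s.
At the end, for the whole second after the job is handed in: The board leans on the rest component side up at 29 to 42 degrees, centre within 12 mm (along), 15 mm (across), 10 mm (height) of the seat, square within 8 degrees, released and still; the fingers hold the shutter tab still, centred over the index bar within 4 mm (angle between board's own z axis and vertical between 0.5 and 0.74 rad and x of board in the frame of rest_seat between -0.012 and 0.012 m and y of board in the frame of rest_seat between -0.015 and 0.015 m and z of board in the frame of rest_seat between -0.01 and 0.01 m and angle between the y axis of board and the y axis of rest, either way round below 0.15 rad and contact force between board and rest above 0.3 N and contact force between the fingers and board below 0.05 N and linear speed of board below 0.02 m/s and x of pull_tab in the frame of mark between -0.004 and 0.004 m and contact force between the fingers and shutter above 2 N and contact force between board and shutter below 0.05 N and velocity of joint shutter between -0.01 and 0.01 m/s); the arm keeps its last pose, push and grip.
It fails at once if a bystander is moved more than 20 mm (distance of any of tray, loupe, spool from where it was at the start of the episode above 0.02 m).
It also fails if it takes over 48 s, if anything falls off the work surface, if the arm or the gripper's body presses on something with over 40 N, if the wrist force passes 120 N, or if a joint passes its speed limit or range.

### The arm

A 7-joint arm with a two-finger parallel gripper is mounted at the origin on the work surface. World frame = base frame: x ahead of the robot, y to its left, z up, the work surface at z = 0. Lengths are in mm, angles in rad, forces in N, time in s.
With the tool pointing down it reaches from about 400 to 850 mm from the base axis. Payload 10.4 kg.
Tool frame: the origin (TCP) lies on the centre line of the jaws, within the pads' length; the fingertips stand 11 mm ahead of it and the grasp point (between the pads) lies 8 mm behind it; z points along the fingers, y is the line along which they close (so a half turn about z gives the same grasp; the last joint's range is limited). The gripper opens to 87 mm and grips with 3 to 60 N. Pads are 19 mm wide; open, the fingers measure 117 mm over their backs; the gripper's body (75 mm by 190 mm) begins 51 mm behind the grasp point.
Start: joints at [1.29, 0.332, -0.065, 1.46, 0.022, 1.35, -0.088], TCP at [159.367, -604.362, 233.576] pointing down, gripper open.
Joint ranges: [-2.6, 2.6], [-0.5, 2.12], [-1.47, 1.34], [0.16, 2.42], [-1.27, 4.41], [0.06, 2.06], [-2.6, 2.6]. Speed limits (rad/s): [2.22, 2.22, 2.79, 2.79, 3.14, 3.14, 3.14].

### API

Orientations are given as a unit quaternion [w, x, y, z].
In Python, from cell import bot, grab_frame, camera_info, ticket gives the robot as it stands.
- The arm moves only by the shell command python3 -m creep 'ROWS' [OPENING] [FORCE]. ROWS is JSON, a list of rows, each a list of 6 numbers: the shift along the tool's x, y, z in m, then the turn, a rotation vector about the tool's x, y, z in units of 6 degrees (1.0 is 6 degrees). A call has 1 to 10 rows; each row is the pose to reach, as a shift and turn from the pose commanded when the call began, along the tool's axes at that moment; what a row does not reach only later rows make up. A row lasts 1/12 s, in which the tool goes at most 41.7 mm and 7.16 degrees, less where a joint would pass 70% of its speed; a pose out of reach is approached as far as the arm can. A call with a gripper value outside its range is refused whole. OPENING is the closure, from -1 (fully open) to 1 (shut), set as the call begins (- or left out, the last holds). The fingers move at their own pace and stop on an object; FORCE is the grip in N (left out, the last holds). Time passes only in rows, so rows that repeat a pose let the fingers close. It gives the time, the measured TCP pose, the force, the opening and the grip force at its end, in the units of the state.
- bot.get_state(): the state, without advancing time (a new reading comes with each control period).
- grab_frame(name): name is "side" or "top"; returns (picture, depth): 384x512x3 uint8, blue, green, red; 384x512 float32, mm along the optical axis (not along the pixel's ray), 0 where there is no reading.
- camera_info(name): a dict with "vertical_fov" (degrees; the focal length in pixels is half the picture's height over the tangent of half this angle, whatever the lens; pixels are square), "cx", "cy" (the principal point, pixels), "dist_coeffs" ([k1, k2, p1, p2, k3] as OpenCV has them; the pictures are not rectified), "R" (3x3) and "t" (3): a world point X has camera coordinates R X + t. Camera axes: x right, y down, z forward; pixel columns grow to the right and rows downward; lengths in mm; the calibration is good to about 2 mm. A picture is of the moment at which its call begins. camera_info takes no time and is no camera call.
- ticket.close_job(): hands the job in; it is judged then, once.
The state is a dict: "time": time; "joint_pos": joint angles; "joint_velocities": joint speeds; "joint_efforts": joint torques, N m; "tool_pos": TCP position; "orientation": TCP orientation; "wrist_force": force on the tool from outside, world axes, zero at the start; "wrist_torque": the same for the moment, N m; "width": opening from 0.0 (shut) to 1.0 (fully open); "gripper_force": force on a finger pad.
Only numpy, scipy, OpenCV 4.12 (cv2) and the standard library are available. Lean on these libraries where they do the work, as an engineer would, in place of code of your own. Each camera call takes 0.05 s, during which the arm holds its last target. There are 200 camera calls.

## Working session

There is one attempt and no reset: what is moved stays moved. The work goes in short steps, Python scripts to look and compute and a shell command to move; the robot and the scene stay as the last step left them, time stands still between calls to the robot, and variables do not carry over. Pictures are saved under pics/ and viewed, at most 10 in all, crops included, and the job is handed in when it is done.

```bash
ls; mkdir -p pics
python3 - <<'E'
from cell import bot, grab_frame, camera_info
import cv2,numpy as np
s=bot.get_state(); print({k:np.round(v,3).tolist() for k,v in s.items()})
for n in("top","side"):
    p,d=grab_frame(n); cv2.imwrite(f"pics/{n}0.png",p); np.save(f"pics/{n}0.npy",d)
    c=camera_info(n); print(n,{k:np.round(v,4).tolist() for k,v in c.items()})
E
```

```text
pics
{'time': 0.0, 'joint_pos': [1.29, 0.333, -0.065, 1.461, 0.022, 1.35, -0.088], 'joint_velocities': [-0.0, 0.001, -0.0, 0.0, -0.0, 0.0, -0.001], 'joint_efforts': [-0.001, -62.325, 0.024, -38.989, -0.061, 0.04, 0.0], 'tool_pos': [159.23, -603.988, 232.729], 'orientation': [-0.001, 0.992, 0.129, -0.0], 'wrist_force': [-0.761, -0.036, -0.307], 'wrist_torque': [-0.014, 0.019, -0.014], 'gripper_force': 0.0, 'width': 0.997}
top {'vertical_fov': 50.0857, 'cx': 253.8382, 'cy': 194.9365, 'dist_coeffs': [-0.0134, 0.0, 0.0, 0.0, 0.0], 'R': [[-0.0164, -0.9998, -0.0098], [-0.9866, 0.0178, -0.1623], [0.1625, 0.007, -0.9867]], 't': [32.518, 615.3817, 1245.9412]}
side {'vertical_fov': 43.9833, 'cx': 254.2261, 'cy': 186.7195, 'dist_coeffs': [-0.0467, 0.0, 0.0, 0.0, 0.0], 'R': [[0.9855, -0.1681, 0.0219], [-0.0834, -0.5935, -0.8005], [0.1476, 0.7871, -0.5989]], 't': [-586.2071, 96.4265, 1332.5524]}
```

Run:
```python
import cv2
for n in("top","side"):
    cv2.imwrite(f"pics/{n}0b.png",cv2.resize(cv2.imread(f"pics/{n}0.png"),(800,600),interpolation=cv2.INTER_CUBIC))
```

```text
(no output)
```

View pics/top0b.png

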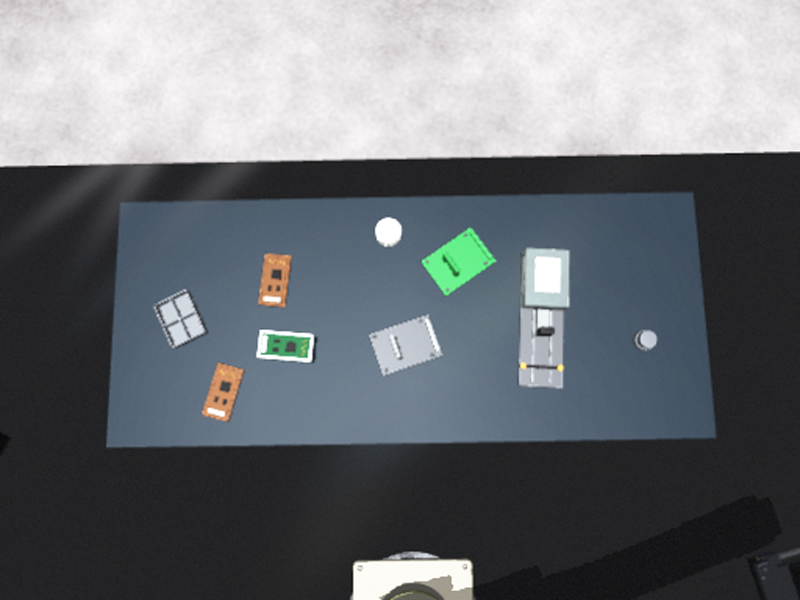

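View pics/side0b.png

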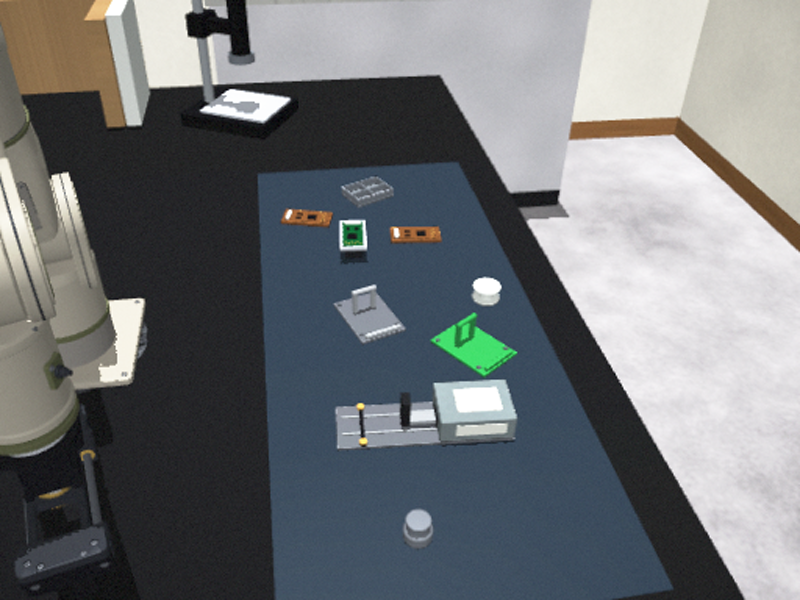

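The top view (800x600) shows three board-shaped things: a green board in an aluminium frame at (286,346), and two orange ones at (275,280) and (222,392). The aluminium one on the dark block fits the description. Two rests are visible: the grey one at (405,345), which is meant, and a green look-alike at (458,262). The light box is at (545,315), with its black tab at (545,325) and its index bar with brass screws at (541,367). I'll confirm this in one enlarged crop.

```bash
cat > h.py <<'E'
import cv2,numpy as np
from cell import camera_info
from scipy.spatial.transform import Rotation as Rt
def cam(n):
    c=camera_info(n); f=192/np.tan(np.radians(c["vertical_fov"]/2))
    return np.array([[f,0,c["cx"]],[0,f,c["cy"]],[0,0,1]]),np.array(c["dist_coeffs"]),np.array(c["R"]),np.array(c["t"])
def ray(n,px):
    K,D,R,t=cam(n); u=cv2.undistortPoints(np.float64(px).reshape(-1,1,2),K,D)[:,0]
    return -R.T@t,np.c_[u,np.ones(len(u))]@R
def plane(n,px,z):
    o,d=ray(n,px); return o+d*((z-o[2])/d[:,2])[:,None]
def proj(n,X):
    K,D,R,t=cam(n); return cv2.projectPoints(np.float64(X).reshape(-1,3),cv2.Rodrigues(R)[0],t,K,D)[0][:,0]
def cloud(n,d):
    v,u=np.mgrid[:384,:512]; o,r=ray(n,np.c_[u.ravel(),v.ravel()])
    return (o+r*d.reshape(-1,1)).reshape(384,512,3)
E
python3 - <<'E'
import cv2,numpy as np
from h import *
p=cv2.imread("pics/top0.png"); c=cv2.resize(p[195:255,155:375],None,fx=3.6,fy=3.6,interpolation=cv2.INTER_CUBIC)
q=cv2.imread("pics/side0.png"); e=cv2.resize(q[135:295,190:340],None,fx=2.35,fy=2.35,interpolation=cv2.INTER_CUBIC)
o=np.zeros((600,800,3),np.uint8); o[:c.shape[0],:c.shape[1]]=c[:,:800]; o[220:220+e.shape[0],:e.shape[1]]=e[:380]
cv2.imwrite("pics/crop.png",o)
# heights
d=np.load("pics/top0.npy"); W=cloud("top",d)
for u,v in [(176,222),(200,222),(183,214),(254,219),(270,225),(276,213),(348,209),(347,235),(350,170),(375,240),(330,255)]: print((u,v),W[v,u].round(1))
E
```

```text
(176, 222) [535.4 268.6  41.3]
(200, 222) [ 5.382e+02  1.987e+02 -1.000e-01]
(183, 214) [560.6 247.2  39.2]
(254, 219) [544.4  23.    4.8]
(270, 225) [523.6 -28.1  10. ]
(276, 213) [562.1 -48.4  10.4]
(348, 209) [ 564.5 -269.7   61.7]
(347, 235) [ 487.6 -274.8    4.5]
(350, 170) [ 690.4 -285.    51.9]
(375, 240) [ 470.1 -363.7    4.3]
(330, 255) [ 425.  -217.6    2.8]
```

View pics/crop.png

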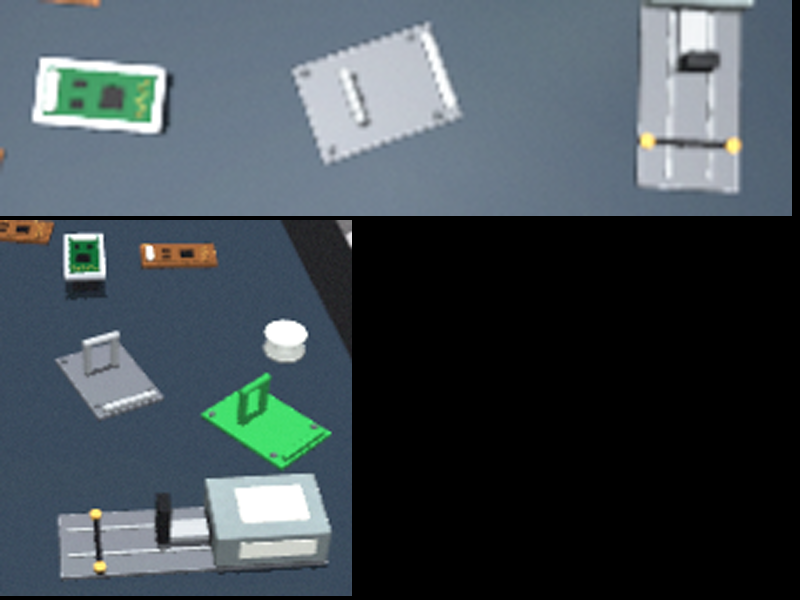

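The crop confirms it. The aluminium-framed board sits on dark foam at crop (100,95). The grey rest is at (380,95), with its bar at (355,97) and its bright toe strip on the right at (440,70). The black tab is at (698,60) and the index bar runs between the brass screws at (647,140) and (734,146). Next I'll measure them.

Run:
```python
from h import *
def cont(m):
    c=max(cv2.findContours(m.astype(np.uint8),cv2.RETR_EXTERNAL,cv2.CHAIN_APPROX_NONE)[0],key=cv2.contourArea); return c[:,0].astype(float)
def rect(n,c,z):
    w=plane(n,c,z)[:,:2].astype(np.float32); (cx,cy),(a,b),_=r=cv2.minAreaRect(w); B=cv2.boxPoints(r)
    e=B[1]-B[0]; f=B[2]-B[1]; l=e if np.hypot(*e)>np.hypot(*f) else f
    return np.round([cx,cy],1),np.round(sorted([a,b]),1),round(float(np.degrees(np.arctan2(l[1],l[0]))),2)
for n,bb,rb,lb in (("top",(155,205,205,236),(230,195,290,245),(320,190,372,255)),("side",(205,130,245,175),(205,175,265,222),(205,240,345,300))):
    p=cv2.imread(f"pics/{n}0.png"); hsv=cv2.cvtColor(p,cv2.COLOR_BGR2HSV).astype(int); v=p.max(2).astype(int)
    def box(m,b): 
        o=np.zeros_like(m); o[b[1]:b[3],b[0]:b[2]]=m[b[1]:b[3],b[0]:b[2]]; return o
    bm=box((v>150)|((hsv[...,1]>110)&(hsv[...,0]>45)&(hsv[...,0]<85)&(v>60)),bb)
    bm=cv2.morphologyEx(bm.astype(np.uint8),cv2.MORPH_CLOSE,np.ones((3,3)))
    print(n,"board",rect(n,cont(bm),38), cont(bm).min(0),cont(bm).max(0))
    rm=box((v>105)&(hsv[...,1]<75),rb); print(n,"rest",rect(n,cont(rm),6),cont(rm).min(0),cont(rm).max(0))
    lm=box((v>105)&(hsv[...,1]<75)|(hsv[...,0]<35)&(hsv[...,1]>110)&(v>100),lb)
    lm=cv2.morphologyEx(lm.astype(np.uint8),cv2.MORPH_CLOSE,np.ones((5,5)))
    print(n,"lb",rect(n,cont(lm),6),cont(lm).min(0),cont(lm).max(0))
    br=box((hsv[...,0]>12)&(hsv[...,0]<35)&(hsv[...,1]>110)&(v>100),lb).astype(np.uint8)
    k,_,st,ce=cv2.connectedComponentsWithStats(br); ce=ce[1:][st[1:,4]>2]; w=plane(n,ce,12); print("brass",ce.round(1).tolist(),w.round(1).tolist(),w.mean(0).round(1))
    tm=box(v<60,lb); k,l,st,ce=cv2.connectedComponentsWithStats(tm.astype(np.uint8)); print("dark",[(st[i].tolist(),ce[i].round(1).tolist()) for i in range(1,k) if st[i,4]>8])
```

```text
top board (array([538.8, 249.9]), array([ 59.3, 113.4]), 84.49) [164. 211.] [200. 231.]
top rest (array([543.1,   5.3]), array([159.1, 192.6]), 88.97) [230. 195.] [289. 244.]
top lb (array([ 530.5, -272.7]), array([166. , 210.9]), -2.41) [320. 190.] [371. 254.]
brass [[334.1, 233.9], [358.0, 234.9]] [[491.5, -232.3, 12.0], [486.9, -308.3, 12.0]] [ 489.2 -270.3   12. ]
dark [([344, 211, 9, 4, 20], [347.2, 213.2])]
side board (array([538.6, 242.7]), array([ 56.8, 113.1]), 83.92) [217. 141.] [234. 159.]
side rest (array([540.5,  14.7]), array([100.5, 156. ]), -72.56) [213. 182.] [259. 219.]
side lb (array([ 596.7, -258.9]), array([135.6, 296.4]), -4.05) [214. 243.] [330. 286.]
brass [[230.3, 259.8], [232.1, 282.0]] [[492.2, -236.9, 12.0], [486.8, -312.0, 12.0]] [ 489.5 -274.4   12. ]
dark [([256, 251, 7, 22, 116], [258.8, 261.8]), ([230, 263, 3, 17, 29], [230.9, 270.7]), ([289, 283, 29, 2, 31], [303.0, 283.5]), ([321, 282, 8, 2, 9], [324.3, 282.1])]
```

Run:
```python
from h import *
for n,b,pts in (("top",(225,190,295,250),[(254,235),(262,232),(280,225),(240,205),(330,225),(345,240),(270,214)]),("side",(205,175,265,225),[(240,205),(225,200),(210,190),(255,200)])):
    p=cv2.imread(f"pics/{n}0.png"); hsv=cv2.cvtColor(p,cv2.COLOR_BGR2HSV)
    print([(q,hsv[q[1],q[0]].tolist()) for q in pts])
    for th in (60,72,84):
        m=np.zeros((384,512),np.uint8); m[b[1]:b[3],b[0]:b[2]]=((hsv[...,1]<th)&(hsv[...,2]>75))[b[1]:b[3],b[0]:b[2]]
        m=cv2.morphologyEx(m,cv2.MORPH_OPEN,np.ones((3,3)))
        c=max(cv2.findContours(m,cv2.RETR_EXTERNAL,cv2.CHAIN_APPROX_NONE)[0],key=cv2.contourArea)[:,0].astype(float)
        w=plane(n,c,6)[:,:2].astype(np.float32); r=cv2.minAreaRect(w); B=cv2.boxPoints(r)
        print(n,th,[np.round(x,1) for x in r],proj(n,np.c_[B,B[:,0]*0+6]).round(0).tolist())
```

```text
[((254, 235), [109, 17, 214]), ((262, 232), [112, 18, 212]), ((280, 225), [106, 17, 199]), ((240, 205), [105, 64, 135]), ((330, 225), [105, 64, 123]), ((345, 240), [105, 16, 191]), ((270, 214), [106, 16, 204])]
top 60 [array([525.3,   5.4]), array([222.4, 155. ]), np.float64(89.0)] [[294.0, 249.0], [294.0, 201.0], [225.0, 201.0], [225.0, 249.0]]
top 72 [array([543.4,   5.3]), array([225.7, 191.6]), np.float64(89.0)] [[295.0, 249.0], [294.0, 190.0], [225.0, 190.0], [224.0, 249.0]]
top 84 [array([543.4,   5.3]), array([225.7, 191.6]), np.float64(89.0)] [[295.0, 249.0], [294.0, 190.0], [225.0, 190.0], [224.0, 249.0]]
[((240, 205), [111, 29, 165]), ((225, 200), [113, 27, 151]), ((210, 190), [105, 97, 95]), ((255, 200), [104, 96, 93])]
side 60 [array([539.1,  12.4]), array([100.9, 158.2]), np.float64(16.1)] [[210.0, 189.0], [230.0, 220.0], [262.0, 211.0], [240.0, 182.0]]
side 72 [array([537.5,  12.3]), array([100.9, 161.2]), np.float64(14.9)] [[209.0, 189.0], [229.0, 221.0], [261.0, 212.0], [240.0, 181.0]]
side 84 [array([537.3,  11.1]), array([102. , 163.4]), np.float64(14.9)] [[209.0, 189.0], [229.0, 221.0], [262.0, 212.0], [240.0, 181.0]]
```

Run:
```python
from h import *
def pr(n,c,z):
    r=cv2.minAreaRect(plane(n,c,z)[:,:2].astype(np.float32)); return [np.round(x,1).tolist() for x in r]
p=cv2.imread("pics/top0.png"); hsv=cv2.cvtColor(p,cv2.COLOR_BGR2HSV)
def blobs(n,m,b,mn):
    o=np.zeros((384,512),np.uint8); o[b[1]:b[3],b[0]:b[2]]=m[b[1]:b[3],b[0]:b[2]]
    return [c[:,0].astype(float) for c in cv2.findContours(o,cv2.RETR_EXTERNAL,cv2.CHAIN_APPROX_NONE)[0] if len(c)>mn]
B=(228,195,292,248)
for th in (30,40,48):
    for c in blobs("top",(hsv[...,1]<th),B,40): print("rest",th,pr("top",c,6))
for th in (222,230,238):
    for c in blobs("top",hsv[...,2]>th,B,6): print("bright",th,c.mean(0).round(1),len(c),pr("top",c,14),pr("top",c,55.7))
for th in (30,40): 
    for c in blobs("top",hsv[...,1]<th,(325,206,370,255),30): print("strip",th,pr("top",c,6))
s=cv2.imread("pics/side0.png"); h2=cv2.cvtColor(s,cv2.COLOR_BGR2HSV)
for th in (175,190,205):
    for c in blobs("side",h2[...,2]>th,(205,175,265,222),5): print("sidebright",th,c.mean(0).round(1),len(c),c.min(0),c.max(0),pr("side",c,14),pr("side",c,55.7))
# tab from depth
for n,b in (("top",(335,200,360,222)),("side",(245,245,275,285))):
    W=cloud(n,np.load(f"pics/{n}0.npy")); im=cv2.imread(f"pics/{n}0.png").max(2)
    w=W[b[1]:b[3],b[0]:b[2]].reshape(-1,3); k=im[b[1]:b[3],b[0]:b[2]].ravel()<70; w=w[k]; 
    t=w[w[:,2]>57]; print(n,"tab",len(w),len(t),t.min(0).round(1),t.max(0).round(1),t.mean(0).round(1))
```

```text
rest 30 [[539.8, 6.0], [91.1, 129.7], 17.8]
rest 40 [[539.5, 5.9], [92.1, 131.7], 17.8]
rest 48 [[539.8, 6.3], [93.1, 132.8], 18.1]
bright 222 [252.3 220.8] 29 [[537.5, 28.5], [46.9, 6.1], 17.4] [[533.3, 28.0], [45.4, 5.9], 17.4]
bright 222 [276.2 214. ] 42 [[558.8, -49.0], [69.4, 8.2], 17.0] [[554.0, -47.1], [67.2, 7.9], 17.0]
bright 230 [252.3 220.7] 27 [[538.5, 28.8], [44.8, 4.1], 17.5] [[534.3, 28.3], [43.4, 3.9], 17.5]
bright 230 [276.1 214. ] 42 [[558.6, -48.3], [69.5, 7.9], 19.0] [[553.7, -46.3], [67.3, 7.7], 19.0]
bright 238 [251.8 219.2] 21 [[543.3, 30.4], [34.7, 4.1], 17.5] [[538.9, 29.8], [33.6, 3.9], 17.5]
bright 238 [276.  213.7] 39 [[559.5, -47.9], [65.4, 6.9], 18.5] [[554.6, -46.0], [63.3, 6.7], 18.5]
strip 30 [[515.9, -272.7], [90.2, 134.5], 86.7]
strip 40 [[515.3, -272.5], [90.4, 136.0], 86.7]
sidebright 175 [245.  210.9] 44 [234. 207.] [256. 215.] [[558.7, -51.7], [68.8, 11.9], 19.1] [[550.6, -101.2], [65.5, 11.3], 19.1]
sidebright 175 [232.8 184.8] 29 [226. 182.] [240. 187.] [[540.9, 77.8], [47.7, 10.7], 17.8] [[533.7, 22.0], [45.4, 10.2], 17.8]
sidebright 190 [245.  210.8] 44 [234. 207.] [256. 215.] [[558.7, -51.4], [68.9, 8.7], 17.9] [[550.6, -101.0], [65.6, 8.2], 17.9]
sidebright 190 [232.8 184.8] 29 [226. 182.] [240. 187.] [[540.9, 77.7], [47.7, 9.4], 17.8] [[533.7, 22.0], [45.4, 8.9], 17.8]
sidebright 205 [244.5 210.9] 42 [234. 208.] [255. 214.] [[557.3, -51.6], [66.3, 7.3], 16.9] [[549.3, -101.1], [63.1, 7.0], 16.9]
sidebright 205 [232.3 184.9] 27 [226. 183.] [239. 187.] [[539.5, 77.7], [44.9, 8.7], 17.6] [[532.3, 21.9], [42.7, 8.3], 17.6]
top tab 25 3 [ 552.3 -285.    57.5] [ 561.1 -279.3   66.4] [ 558.  -281.7   61.9]
side tab 127 50 [  389.1 -1090.1    57.6] [ 565.3 -264.3  888.2] [ 555.3 -295.6   77.8]
```

```bash
cat > go.py <<'E'
# usage: go.py x y z azimuth_of_tool_x tilt(+ = tool x rises): shift and turn, tool axes, creep units
import sys,numpy as np
from scipy.spatial.transform import Rotation as Rt
from cell import bot
x,y,z,a,t=map(float,sys.argv[1:6]); s=bot.get_state(); q=s["orientation"]
R=Rt.from_quat([*q[1:],q[0]])
T=Rt.from_euler("z",a,degrees=True)*Rt.from_euler("x",180,degrees=True)*Rt.from_euler("y",t,degrees=True)
d=R.inv().apply(np.array([x,y,z])-s["tool_pos"])/1000; r=np.degrees((R.inv()*T).as_rotvec())/6
X=R.as_matrix()
print("t",round(s["time"],2),"pos",np.round(s["tool_pos"],1),"az",round(float(np.degrees(np.arctan2(X[1,0],X[0,0]))),2),"tilt",round(float(np.degrees(np.arcsin(X[2,0]))),2),"F",np.round(s["wrist_force"],1),"w",round(s["width"],3),"gf",round(s["gripper_force"],1))
print("shift",np.round(d,4),"turn",np.round(r,3),"rows",np.linalg.norm(d)/.0417,np.linalg.norm(r)/1.193)
E
python3 go.py 580 -250 230 67 0
```

```text
t 0.1 pos [ 159.3 -604.   232.9] az 14.77 tilt -0.0 F [ 0.3  0.5 -0.4] w 0.999 gf 0.0
shift [ 0.4971 -0.235   0.0031] turn [-1.100e-02 -5.000e-03 -8.705e+00] rows 13.18602374265063 7.2965166847988145
```

```bash
python3 -m creep '[[0.497,-0.235,0.003,0,0,-8.7],[0.497,-0.235,0.003,0,0,-8.7],[0.497,-0.235,0.003,0,0,-8.7],[0.497,-0.235,0.003,0,0,-8.7],[0.497,-0.235,0.003,0,0,-8.7],[0.497,-0.235,0.003,0,0,-8.7],[0.497,-0.235,0.003,0,0,-8.7],[0.497,-0.235,0.003,0,0,-8.7],[0.497,-0.235,0.003,0,0,-8.7],[0.497,-0.235,0.003,0,0,-8.7]]' -1; python3 go.py 539 248 130 84.2 0
```

```text
time: 0.93
tool_pos: [479.2, -334.6, 231.1]
orientation: [-0.0, 0.834, 0.552, -0.0]
wrist_force: [-0.5, -0.8, -0.8]
width: 1.0
gripper_force: 0.0
t 0.93 pos [ 479.2 -334.6  231.1] az 66.97 tilt -0.0 F [-0.5 -0.8 -0.8] w 1.0 gf 0.0
shift [ 0.5595 -0.1729  0.1011] turn [-0.003  0.    -2.872] rows 14.251201566882242 2.407441506985637
```

```bash
python3 -m creep '[[0.56,-0.173,0.05,0,0,-2.87],[0.56,-0.173,0.05,0,0,-2.87],[0.56,-0.173,0.05,0,0,-2.87],[0.56,-0.173,0.05,0,0,-2.87],[0.56,-0.173,0.05,0,0,-2.87],[0.56,-0.173,0.05,0,0,-2.87],[0.56,-0.173,0.05,0,0,-2.87],[0.56,-0.173,0.05,0,0,-2.87],[0.56,-0.173,0.05,0,0,-2.87],[0.56,-0.173,0.05,0,0,-2.87]]'>/dev/null; python3 go.py 539 248 110 84.2 0
```

```text
t 1.77 pos [520.2  78.7 195.7] az 84.17 tilt -0.03 F [ 1.3 -0.9  0. ] w 0.997 gf 0.0
shift [0.1704 0.0014 0.0856] turn [ 0.002  0.004 -0.006] rows 4.57315965514921 0.006068998139902697
```

```bash
python3 -m creep '[[0.17,0.001,0.086,0,0,0],[0.17,0.001,0.086,0,0,0],[0.17,0.001,0.086,0,0,0],[0.17,0.001,0.086,0,0,0],[0.17,0.001,0.086,0,0,0],[0.17,0.001,0.086,0,0,0],[0.17,0.001,0.086,0,0,0]]'>/dev/null; python3 go.py 539 248 28 84.2 0
python3 - <<'E'
from h import *
from cell import grab_frame
p,d=grab_frame("side"); cv2.imwrite("pics/side1.png",cv2.resize(p[60:220,150:300],None,fx=3.7,fy=3.7,interpolation=cv2.INTER_CUBIC)[:600])
E
```

```text
t 2.35 pos [537.7 247.2 108.6] az 84.36 tilt -0.02 F [ 0.5 -0.9  0.8] w 0.996 gf 0.0
shift [0.001  0.0015 0.0806] turn [-0.023  0.003  0.026] rows 1.9339526199931771 0.029350591088508543
```

View pics/side1.png

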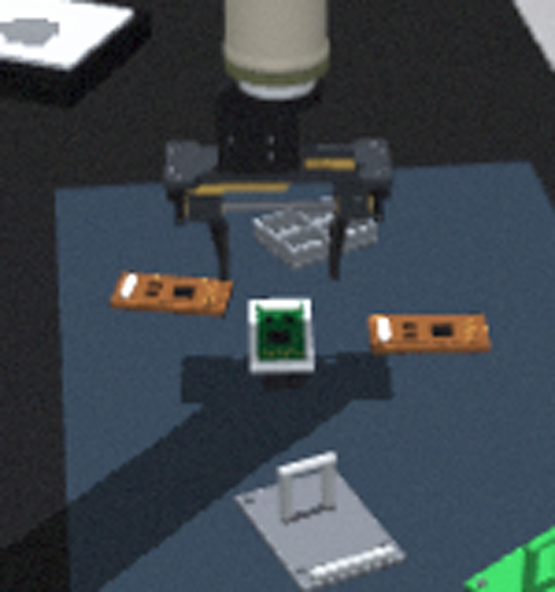

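The crop shows the open fingers at (225,265) and (338,265), straddling the board at (280,335) with room on both sides. I'll descend and grip.

```bash
python3 -m creep '[[0.001,0.0015,0.03,0,0,0],[0.001,0.0015,0.06,0,0,0],[0.001,0.0015,0.075,0,0,0],[0.001,0.0015,0.081,0,0,0],[0.001,0.0015,0.081,0,0,0],[0.001,0.0015,0.081,0,0,0]]'>/dev/null; python3 go.py 539 248 28 84.2 0;  python3 -m creep '[[0,0,0,0,0,0],[0,0,0,0,0,0],[0,0,0,0,0,0],[0,0,0,0,0,0],[0,0,0,0,0,0],[0,0,0,0,0,0],[0,0,0,0,0,0],[0,0,0,0,0,0]]' 1 25;  python3 go.py 539 248 130 84.2 0
```

```text
t 2.9 pos [541.1 246.6  30.1] az 84.15 tilt 0.03 F [0.2 0.4 0.7] w 0.997 gf 0.0
shift [ 0.0011 -0.0023  0.0021] turn [ 0.011 -0.005 -0.009] rows 0.07843212153620426 0.01236126772283614
time: 3.57
tool_pos: [540.3, 246.8, 29.0]
orientation: [-0.0, 0.742, 0.67, -0.0]
wrist_force: [-1.7, -1.3, 2.9]
width: 0.638
gripper_force: 25.0
t 3.57 pos [540.3 246.8  29. ] az 84.2 tilt -0.01 F [-1.7 -1.3  2.9] w 0.638 gf 25.0
shift [ 0.001  -0.0014 -0.101 ] turn [-0.001  0.001 -0.001] rows 2.4223461263510404 0.0013192604077496884
```

```bash
python3 -m creep '[[0,0,-0.005,0,0,0],[0,0,-0.02,0,0,0],[0,0,-0.045,0,0,0],[0,0,-0.07,0,0,0],[0,0,-0.09,0,0,0],[0,0,-0.1,0,0,0],[0,0,-0.1,0,0,0]]' >/dev/null;  python3 go.py 541 30 170 107.8 35
python3 - <<'E'
from h import *
from cell import grab_frame,bot
s=bot.get_state(); print(s["tool_pos"],s["width"])
# board mask in both views: bright or green, near projection of TCP
for n in ("top","side"):
    p,d=grab_frame(n); cv2.imwrite(f"pics/{n}2raw.png",p); P=np.array(s["tool_pos"]); c=proj(n,P)[0]; print(n,c)
    u,v=(c-30).astype(int); cr=p[v:v+60,u:u+60]; cv2.imwrite(f"pics/{n}2.png",cv2.resize(cr,(400,400),interpolation=cv2.INTER_CUBIC))
a,b=cv2.imread("pics/top2.png"),cv2.imread("pics/side2.png"); cv2.imwrite("pics/held.png",np.hstack([a,b]))
E
```

```text
t 4.15 pos [541.6 247.4 131.9] az 84.18 tilt 0.1 F [-0.2  1.1 -0.9] w 0.636 gf 25.0
shift [-0.2163  0.0216 -0.0384] turn [ 1.242  5.741 -3.799] rows 5.294095610221829 5.863496592465574
[541.61368603 247.44786573 131.88571521] 0.6364928665452769
top [177.15758773 216.75158244]
side [225.90050622 124.19228018]
```

View pics/held.png

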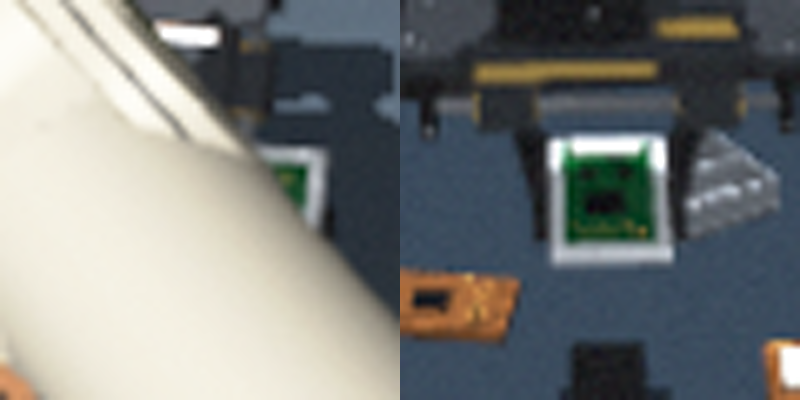

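Held level in the side crop: the board fills (550–670,135–265) between the fingertips at (540,240) and (685,240). Next I'll check where it sits along its length relative to the TCP.

Run:
```python
from h import *
k=400/60
px=lambda l:[(195+(x-400+.5)/k,94+(y+.5)/k) for x,y in l]
w=plane("side",px([(553,247),(671,245),(550,137),(668,135)]),141); print(w.round(1),w.mean(0).round(1))
T=np.array([541.6,247.4,131.9])
for dy in (0,-9.5,9.5):
    for s in(-1,1): q=proj("side",T+[s*(28+3),dy,-11])[0]; print(dy,s,((q-[195,94])*k+[400,0]).round(0))
```

```text
[[510.3 191.2 141. ]
 [565.  185.8 141. ]
 [520.4 298.2 141. ]
 [578.3 292.7 141. ]] [543.5 242.  141. ]
0 -1 [543. 225.]
0 1 [670. 217.]
-9.5 -1 [545. 235.]
-9.5 1 [672. 227.]
9.5 -1 [540. 216.]
9.5 1 [667. 207.]
```

```bash
python3 go.py 540 5 150 107.8 35; python3 -m creep '[[-0.02,0.002,-0.01,0,0,-0.3],[-0.05,0.004,-0.02,0.2,0.7,-0.8],[-0.08,0.006,-0.02,0.4,1.5,-1.3],[-0.11,0.01,-0.02,0.6,2.4,-1.9],[-0.14,0.013,-0.02,0.8,3.2,-2.4],[-0.17,0.016,-0.02,0.9,4.0,-2.9],[-0.2,0.02,-0.02,1.1,4.9,-3.4],[-0.225,0.023,-0.018,1.2,5.5,-3.7],[-0.24,0.026,-0.018,1.24,5.74,-3.8],[-0.241,0.026,-0.018,1.24,5.74,-3.8]]' ; python3 go.py 540 5 100 107.8 35
```

```text
t 4.25 pos [540.3 246.4 128.5] az 84.18 tilt -0.03 F [-0.6  0.2 -2.8] w 0.637 gf 25.0
shift [-0.2402  0.0242 -0.0214] turn [ 1.202  5.754 -3.813] rows 5.81173229187313 5.873551576528584
time: 5.08
tool_pos: [541.6, -2.0, 143.2]
orientation: [-0.246, 0.566, 0.767, 0.176]
wrist_force: [0.4, 0.1, -2.5]
width: 0.638
gripper_force: 25.0
t 5.08 pos [541.6  -2.  143.2] az 106.98 tilt 35.15 F [ 0.4  0.1 -2.5] w 0.638 gf 25.0
shift [-0.019   0.0009  0.0395] turn [-0.021 -0.026 -0.112] rows 1.0501988959799342 0.09757034223218368
```

```bash
python3 -m creep '[[-0.01,0.001,0.02,0,0,-0.1],[-0.019,0.001,0.039,0,0,-0.1],[-0.019,0.001,0.039,0,0,-0.1],[-0.019,0.001,0.039,0,0,-0.1]]' >/dev/null; python3 go.py 540 5 50 107.8 35
python3 - <<'E'
from h import *
from cell import grab_frame
p,d=grab_frame("side"); cv2.imwrite("pics/side3.png",cv2.resize(p[110:240,170:300],None,fx=4.6,fy=4.6,interpolation=cv2.INTER_CUBIC))
E
python3 go.py 540 5 50 107.8 35
```

```text
t 5.42 pos [539.4  12.  103.1] az 108.34 tilt 35.1 F [-0.5  0.4 -0.5] w 0.64 gf 25.0
shift [-0.0361 -0.0016  0.0395] turn [-0.06  -0.016  0.073] rows 1.284419132529104 0.08050101611733619
t 5.47 pos [540.3  11.8 104.2] az 108.39 tilt 35.03 F [ 0.1  1.3 -0.7] w 0.642 gf 25.0
shift [-0.0363 -0.0024  0.0407] turn [-0.044 -0.005  0.081] rows 1.3103317583286767 0.0771654815726469
```

View pics/side3.png

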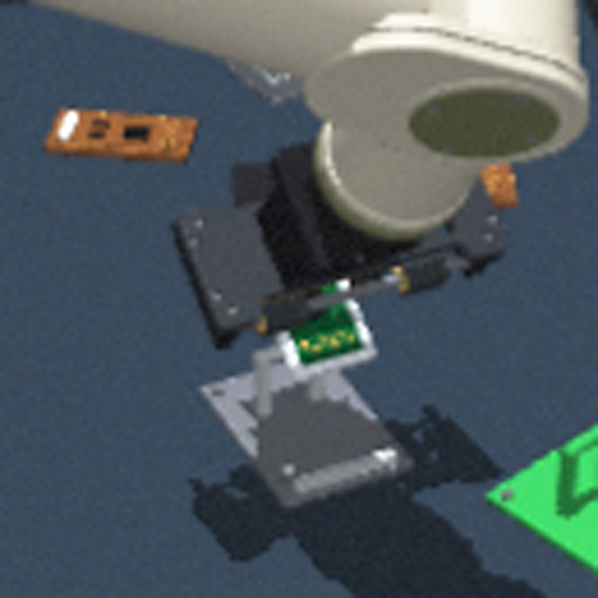

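The side crop shows the tilted board at (330,340) over the rest, its lower edge facing the toe strip at (345,470). Lowering now, keeping about 4 mm clear uphill.

```bash
python3 -m creep '[[-0.012,-0.001,0.013,0,0,0],[-0.024,-0.002,0.027,0,0,0.05],[-0.036,-0.002,0.04,-0.04,0,0.08],[-0.036,-0.002,0.04,-0.04,0,0.08],[-0.036,-0.002,0.04,-0.04,0,0.08],[-0.036,-0.002,0.04,-0.04,0,0.08]]' >/dev/null; python3 go.py 540 5 38 107.8 35
```

```text
t 5.97 pos [541.4   4.5  51.7] az 107.84 tilt 34.97 F [ 0.1 -0.6 -1.4] w 0.64 gf 25.0
shift [-0.0071 -0.0012  0.0117] turn [0.014 0.004 0.006] rows 0.32979617597370803 0.013561001036429531
```

```bash
python3 -m creep '[[-0.0025,-0.0005,0.004,0,0,0],[-0.005,-0.001,0.008,0,0,0],[-0.0065,-0.001,0.0105,0,0,0],[-0.0075,-0.001,0.0115,0,0,0],[-0.0075,-0.001,0.0115,0,0,0],[-0.0075,-0.001,0.0115,0,0,0]]' >/dev/null; python3 go.py 540 5 36 107.8 35;python3 go.py 540 5 36 107.8 35
```

```text
t 6.47 pos [540.    4.4  37.2] az 107.8 tilt 34.99 F [-0.4 -0.4  2.2] w 0.641 gf 25.0
shift [-0.0002  0.0002  0.0013] turn [ 0.01   0.001 -0.   ] rows 0.0329092593248283 0.00836485103927622
t 6.47 pos [540.    4.4  37.2] az 107.8 tilt 34.99 F [-0.4 -0.4  2.2] w 0.641 gf 25.0
shift [-0.0002  0.0002  0.0013] turn [ 0.01   0.001 -0.   ] rows 0.0329092593248283 0.00836485103927622
```

```bash
python3 -m creep '[[-0.0006,0,0.0008,0,0,0],[-0.0011,0,0.0016,0,0,0],[-0.0011,0,0.0016,0,0,0],[-0.0011,0,0.0016,0,0,0]]' >/dev/null; python3 go.py 540 5 36 107.8 35
```

```text
t 6.8 pos [540.1   4.4  36.8] az 107.81 tilt 35.03 F [-4.7 -4.9 18.4] w 0.642 gf 25.0
shift [0.0001 0.0001 0.001 ] turn [ 0.009 -0.004  0.002] rows 0.024039931111262767 0.008796449135934086
```

```bash
python3 -m creep '[[-0.0005,0,-0.001,0,0,0],[-0.001,0,-0.002,0,0,0],[-0.001,0,-0.002,0,0,0]]' >/dev/null; python3 go.py 540 5 36 107.8 35;  python3 -m creep '[[-0.001,0,0.0005,0,0,0],[-0.001,0,0.001,0,0,0],[-0.001,0,0.001,0,0,0]]' - 3 >/dev/null; python3 go.py 540 5 36 107.8 35; python3 -m creep '[[0,0,0,0,0,0],[0,0,0,0,0,0],[0,0,0,0,0,0],[0,0,0,0,0,0],[0,0,0,0,0,0],[0,0,0,0,0,0]]' -1 >/dev/null; python3 go.py 540 5 36 107.8 35
```

```text
t 7.05 pos [540.6   2.4  36.1] az 107.79 tilt 34.97 F [ 0.5 -1.6  5. ] w 0.639 gf 25.0
shift [0.0021 0.0002 0.0017] turn [ 0.012  0.004 -0.001] rows 0.06429286102891946 0.010576927644990458
t 7.3 pos [540.7   2.3  34.6] az 107.79 tilt 34.98 F [1.7 0.5 3.8] w 0.64 gf 3.0
shift [0.0031 0.0002 0.0004] turn [ 0.012  0.003 -0.002] rows 0.07488826937371065 0.01022289672828067
t 7.8 pos [540.3   2.3  34.5] az 107.78 tilt 34.99 F [-0.2 -0.3 -0. ] w 0.969 gf 0.0
shift [0.0031 0.0005 0.0003] turn [ 0.005  0.002 -0.002] rows 0.0747327841547584 0.005110006013625809
```

```bash
python3 -m creep '[[0,0,-0.01,0,0,0],[0,0,-0.035,0,0,0],[0,0,-0.07,0,0,0],[0,0,-0.11,0,0,0],[0,0,-0.15,0,0,0],[0,0,-0.16,0,0,0]]' >/dev/null; python3 go.py 560 -150 230 67 0
```

```text
t 8.3 pos [571.  -89.6 171. ] az 107.72 tilt 34.7 F [ 0.2 -0.8  1.2] w 1.002 gf 0.0
shift [-0.011  -0.0283 -0.0795] turn [-1.994 -5.557  6.555] rows 2.0421130150087854 7.3947468958583515
```

```bash
python3 go.py 460 -430 260 0 0
```

```text
t 8.3 pos [571.  -89.6 171. ] az 107.72 tilt 34.7 F [ 0.2 -0.8  1.2] w 1.002 gf 0.0
shift [-0.1882 -0.2077 -0.2399] turn [-5.37  -4.012 17.31 ] rows 8.848050556418139 15.55924191454072
```

```bash
python3 -m creep '[[0.02,-0.02,-0.04,-0.3,-0.2,1],[-0.188,-0.208,-0.24,-5.37,-4.01,17.3],[-0.188,-0.208,-0.24,-5.37,-4.01,17.3],[-0.188,-0.208,-0.24,-5.37,-4.01,17.3],[-0.188,-0.208,-0.24,-5.37,-4.01,17.3],[-0.188,-0.208,-0.24,-5.37,-4.01,17.3],[-0.188,-0.208,-0.24,-5.37,-4.01,17.3],[-0.188,-0.208,-0.24,-5.37,-4.01,17.3],[-0.188,-0.208,-0.24,-5.37,-4.01,17.3],[-0.188,-0.208,-0.24,-5.37,-4.01,17.3]]' >/dev/null; python3 go.py 460 -430 260 -3.6 0
```

```text
t 9.13 pos [ 455.4 -433.3  255. ] az 36.56 tilt 11.44 F [-0.4 -1.2  0.2] w 0.994 gf 0.0
shift [ 0.0065 -0.0005 -0.0037] turn [-2.022 -1.331  6.8  ] rows 0.18083560227998852 6.050043095587271
```

```bash
python3 -m creep '[[0.006,0,-0.004,-2.02,-1.33,6.8],[0.006,0,-0.004,-2.02,-1.33,6.8],[0.006,0,-0.004,-2.02,-1.33,6.8],[0.006,0,-0.004,-2.02,-1.33,6.8],[0.006,0,-0.004,-2.02,-1.33,6.8],[0.006,0,-0.004,-2.02,-1.33,6.8],[0.006,0,-0.004,-2.02,-1.33,6.8],[0.006,0,-0.004,-2.02,-1.33,6.8]]' >/dev/null; python3 go.py 460 -430 260 -3.6 0
python3 - <<'E'
from h import *
from cell import grab_frame
for n in("top","side"):
    p,d=grab_frame(n); cv2.imwrite(f"pics/{n}4.png",p); np.save(f"pics/{n}4.npy",d)
a=cv2.imread("pics/top4.png")[190:260,225:385]; b=cv2.imread("pics/side4.png")[165:300,200:335]
o=np.zeros((600,800,3),np.uint8); a=cv2.resize(a,None,fx=3.4,fy=3.4,interpolation=cv2.INTER_CUBIC); b=cv2.resize(b,None,fx=2.65,fy=2.65,interpolation=cv2.INTER_CUBIC)
o[:a.shape[0],:a.shape[1]]=a; o[240:240+b.shape[0],:b.shape[1]]=b[:360]
t=cv2.imread("pics/top4.png")[195:245,225:285]; t=cv2.resize(t,None,fx=6,fy=6,interpolation=cv2.INTER_CUBIC); o[260:560,400:760]=t
cv2.imwrite("pics/chk4.png",o)
E
```

```text
t 9.8 pos [ 464.2 -422.9  259.9] az -2.54 tilt 0.16 F [-0.3 -0.3 -0.7] w 0.997 gf 0.0
shift [-0.0038  0.0073 -0.0001] turn [-0.055 -0.025  0.177] rows 0.19767099698211504 0.15709741950088305
```

View pics/chk4.png

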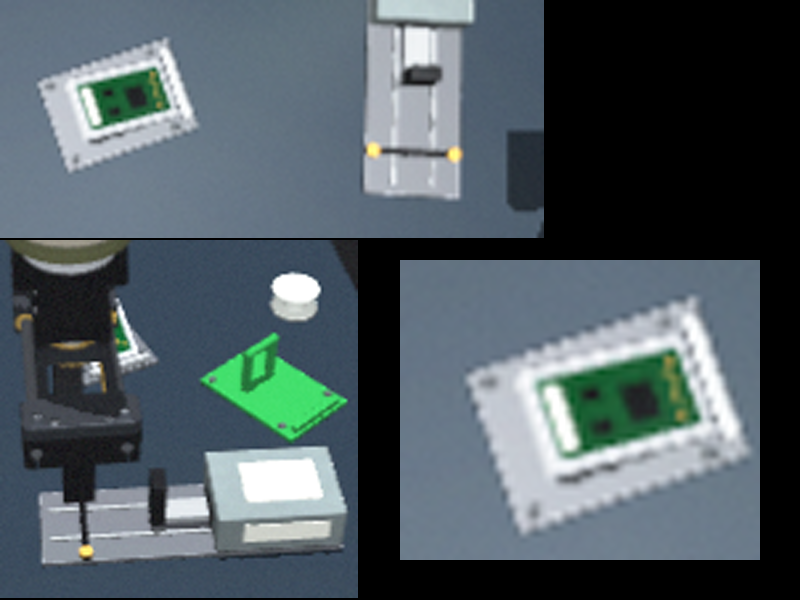

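The crop shows the board leaning behind the toe strip, square and centred between the rest's sides: green area at (620,400) in the right inset, toe at (715,370). The shutter is still shut, with its tab at (420,73). Now I'll check the lean numerically and measure the tab.

Run:
```python
from h import *
W=cloud("top",np.load("pics/top4.npy")); p=cv2.imread("pics/top4.png"); hsv=cv2.cvtColor(p,cv2.COLOR_BGR2HSV)
m=np.zeros((384,512),np.uint8); m[205:232,244:278]=((hsv[...,1]>90)&(hsv[...,0]>40)&(hsv[...,0]<90))[205:232,244:278]
m=cv2.morphologyEx(m,cv2.MORPH_CLOSE,np.ones((5,5))); w=W[m>0]; c=w.mean(0); n=np.linalg.svd(w-c)[2][2]; n*=np.sign(n[2])
print("board pts",len(w),"c",c.round(1),"tilt",np.degrees(np.arccos(n[2])).round(1),"downhill az",np.degrees(np.arctan2(n[1],n[0])).round(1))
und=c-8*n; r=np.array([-.306,.952]); d=und[:2]-[541.2,1.3]; print("rest x,y",(d@r).round(1),(d@[-.952,-.306]).round(1),"z",und[2].round(1))
print(p.max(2)[200:220,338:358]); s=cv2.imread("pics/side0.png").max(2); print(s[246:278,252:268])
```

```text
board pts 248 c [543.4  -4.8  42.9] tilt 36.9 downhill az -73.0
rest x,y -1.7 -0.3 z 36.5
[[186 185 169 228 208 132 230 243 243 245 244 244 244 224 238 208 179 180
  179 179]
 [186 186 169 216 200 135 229 243 242 245 245 245 244 219 237 207 180 180
  181 180]
 [185 186 169 209 196 134 230 243 243 245 245 245 244 219 237 207 180 180
  179 179]
 [185 188 162 206 199 134 230 244 244 245 245 243 244 219 237 209 181 181
  180 178]
 [185 185 157 207 199 134 231 244 244 245 245 244 244 220 237 209 182 180
  180 180]
 [186 185 183 215 198 133 230 244 245 246 245 244 244 219 238 209 182 180
  181 179]
 [184 187 202 221 199 130 231 244 245 246 245 244 245 212 236 209 181 180
  182 179]
 [185 185 192 218 198 143 233 244 245 246 245 244 244 215 238 209 183 181
  182 181]
 [185 186 185 223 205 153 233 244 224 212 225 228 229 189 204 191 181 181
  182 180]
 [187 185 185 227 207 157 195 191 138 114 142 151 148 117 115 127 145 174
  181 181]
 [186 188 184 228 207 136 104  62  72  80  79  77  74  70  67  66  92 166
  181 181]
 [185 187 169 225 194  99  41  35  75  83  80  77  76  72  70  68  84 162
 
[... 2135 characters left out ...]
  33 146 239 240 239 240 240]
 [165 166 167 154 104  25  32  31  30  24 146 240 241 239 240 239]
 [167 162 164 155 111  26  27  29  29  33 145 235 223 224 225 220]
 [165 164 166 149  79  26  23  31  28  33  93 152 152 154 149 149]
 [166 162 163 148  76  30  25  30  31  37  93 139 128 125 125 116]
 [164 165 165 161 142  48  34  33  38  47  71  93  92  89  91  87]
 [165 166 166 164 147  87  83  84  81  86  85  86  86  86  87  88]
 [165 167 164 166 147  91  88  98 101  97 141 204 201 202 201 209]
 [225 226 229 239 238 224 133 135 166 216 198 201 202 201 194 174]
 [171 154 149 143 144 139 128 128 155 161 159 147 130 164 162 164]
 [167 163 165 163 166 166 163 163 166 167 167 165 163 163 163 165]]
```

Run:
```python
from h import *
t=plane("top",[(349.9,211.3),(345.5,211.3),(354.3,211.3),(349.9,209.4),(349.9,213.4)],62); print(t.round(1))
print(plane("side",[(259.2,254.8),(256,255),(262.2,255),(258.8,250.7),(259.2,258.6)],62).round(1))
# lean of look-ahead: mark in the lightbox frame
x=np.array([np.cos(np.radians(-3.6)),np.sin(np.radians(-3.6))])
print("pull top:",(t[0,:2]-[489.2,-270.3])@x)
```

```text
[[ 557.2 -275.2   62. ]
 [ 557.4 -261.5   62. ]
 [ 556.9 -288.8   62. ]
 [ 563.1 -275.5   62. ]
 [ 550.6 -274.8   62. ]]
[[ 558.1 -279.3   62. ]
 [ 550.3 -278.8   62. ]
 [ 565.2 -281.    62. ]
 [ 559.6 -265.2   62. ]
 [ 555.8 -292.    62. ]]
pull top: 68.13204507126852
```

```bash
python3 go.py 557.5 -275.5 120 -3.6 0
```

```text
t 9.9 pos [ 463.3 -424.1  259.5] az -2.63 tilt 0.14 F [-0.8 -0.3  1.1] w 1.0 gf 0.0
shift [ 0.0869 -0.1519  0.1406] turn [-0.057 -0.022  0.162] rows 5.384501820081768 0.1450158488232356
```

```bash
python3 -m creep '[[0.022,-0.038,0.02,0,0,0.1],[0.044,-0.075,0.05,0,0,0.16],[0.065,-0.114,0.08,0,0,0.16],[0.085,-0.149,0.11,-0.05,0,0.16],[0.087,-0.152,0.13,-0.05,0,0.16],[0.087,-0.152,0.14,-0.05,0,0.16],[0.087,-0.152,0.14,-0.05,0,0.16],[0.087,-0.152,0.14,-0.05,0,0.16],[0.087,-0.152,0.14,-0.05,0,0.16]]' >/dev/null; python3 go.py 557.5 -275.5 42 -3.6 0
```

```text
t 10.65 pos [ 558.1 -278.   122. ] az -3.88 tilt 0.19 F [-0.2 -0.6  0.7] w 1.001 gf 0.0
shift [-0.0011 -0.0025  0.08  ] turn [ 0.011 -0.032 -0.046] rows 1.9184845640063146 0.0479956477056046
```

```bash
python3 -m creep '[[0,-0.001,0.025,0,0,0],[-0.001,-0.002,0.05,0,0,0],[-0.001,-0.002,0.07,0,0,0],[-0.001,-0.002,0.08,0,0,0],[-0.001,-0.002,0.08,0,0,0],[-0.001,-0.002,0.08,0,0,0]]' >/dev/null; python3 go.py 557.5 -275.5 42 -3.6 0;  python3 -m creep '[[0,0,0,0,0,0],[0,0,0,0,0,0],[0,0,0,0,0,0],[0,0,0,0,0,0],[0,0,0,0,0,0],[0,0,0,0,0,0],[0,0,0,0,0,0],[0,0,0,0,0,0],[0,0,0,0,0,0],[0,0,0,0,0,0]]' 1 50 >/dev/null;  python3 go.py 557.5 -275.5 42 -3.6 0
```

```text
t 11.15 pos [ 557.9 -274.8   41.9] az -3.85 tilt 0.19 F [ 0.3  1.  -0.2] w 0.997 gf 0.0
shift [-0.0004  0.0007 -0.0001] turn [ 0.008 -0.032 -0.042] rows 0.019979328305681717 0.04482171227897862
t 11.98 pos [ 557.4 -276.1   40.4] az -3.85 tilt 0.16 F [  3.5 -16.1  -7.6] w 0.327 gf 8.2
shift [ 0.     -0.0006 -0.0016] turn [ 0.034 -0.027 -0.041] rows 0.039646895742859185 0.049946952678650486
```

```bash
python3 -m creep '[[0,0.001,0,0,0,0],[0,0.001,0,0,0,0],[0,0.001,0,0,0,0],[0,0.001,0,0,0,0]]' >/dev/null;  python3 go.py 557.5 -275.5 42 -3.6 0
```

```text
t 12.32 pos [ 557.4 -276.5   40.4] az -3.87 tilt 0.15 F [ 1.4 -6.9 -3.3] w 0.314 gf 50.0
shift [ 0.     -0.001  -0.0016] turn [ 0.021 -0.026 -0.044] rows 0.04458329915297398 0.04643112009003112
```

```bash
python3 -m creep '[[-0.003,0.0005,0,0,0,0],[-0.01,0.0008,0,0,0,0],[-0.018,0.0008,0,0,0,0],[-0.026,0.0008,0,0,0,0],[-0.034,0.0008,0,0,0,0],[-0.042,0.0008,0,0,0,0],[-0.05,0.0008,0,0,0,0],[-0.058,0.0008,0,0,0,0],[-0.065,0.0008,0,0,0,0],[-0.068,0.0008,0,0,0,0]]' >/dev/null;  python3 -m creep '[[0,0,0,0,0,0],[0,0,0,0,0,0],[0,0,0,0,0,0],[0,0,0,0,0,0]]' >/dev/null;  python3 go.py 489.5 -271 42 -3.6 0
python3 - <<'E'
from h import *
from cell import grab_frame
for n in("top","side"):
    p,d=grab_frame(n); cv2.imwrite(f"pics/{n}5.png",p)
a=cv2.imread("pics/top5.png")[185:260,310:385]; b=cv2.imread("pics/side5.png")[220:300,200:300]
o=np.zeros((500,800,3),np.uint8); a=cv2.resize(a,(375,375),interpolation=cv2.INTER_CUBIC); b=cv2.resize(b,(420,336),interpolation=cv2.INTER_CUBIC)
o[:375,:375]=a; o[:336,380:]=b
cv2.imwrite("pics/chk5.png",o)
E
python3 go.py 489.5 -271 42 -3.6 0
```

```text
t 13.48 pos [ 491.1 -271.8   40.4] az -3.8 tilt 0.32 F [ 7.9 -5.4 -9.1] w 0.317 gf 50.0
shift [-0.0016 -0.0007 -0.0016] turn [ 0.014 -0.053 -0.033] rows 0.056381241824343044 0.05342469721650735
t 13.58 pos [ 491.1 -271.7   40.4] az -3.8 tilt 0.31 F [ 9.9 -4.7 -9.6] w 0.314 gf 50.0
shift [-0.0016 -0.0006 -0.0016] turn [ 0.013 -0.052 -0.033] rows 0.05632138526654526 0.053023931378988386
```

View pics/chk5.png

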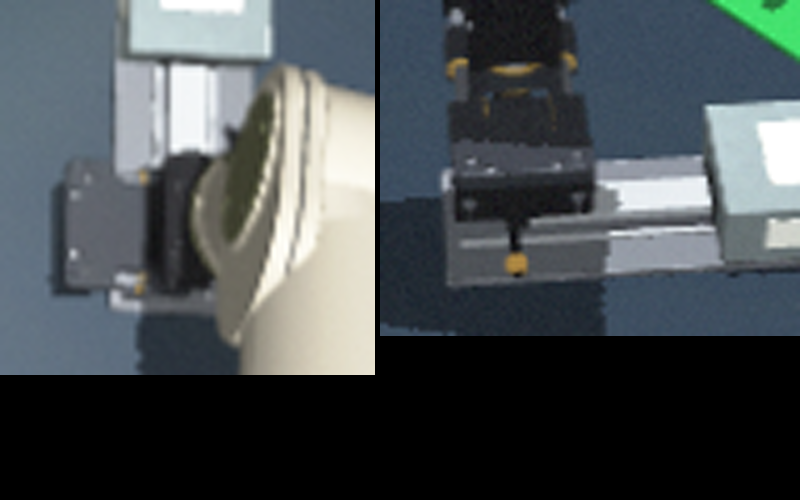

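The side crop shows the gripper holding the tab, the finger at (515,235) above the index bar, whose screw is at (515,263), and the shutter bar drawn out. The TCP has travelled 66.3 mm of the 68.2 mm needed, so I'll add the rest.

```bash
python3 -m creep '[[-0.001,0.0007,0,0,0,0],[-0.0019,0.0007,0,0,0,0],[-0.0019,0.0007,0,0,0,0],[-0.0019,0.0007,0,0,0,0],[-0.0019,0.0007,0,0,0,0],[-0.0019,0.0007,0,0,0,0]]' >/dev/null;  python3 go.py 489.3 -271 42 -3.6 0
python3 - <<'E'
from h import *
from cell import grab_frame
# shutter travel check: board still in place and brass screw vs finger in side view
p,d=grab_frame("top"); hsv=cv2.cvtColor(p,cv2.COLOR_BGR2HSV)
m=np.zeros((384,512),np.uint8); m[205:232,244:278]=((hsv[...,1]>90)&(hsv[...,0]>40)&(hsv[...,0]<90))[205:232,244:278]
m=cv2.morphologyEx(m,cv2.MORPH_CLOSE,np.ones((5,5))); w=cloud("top",d)[m>0]; print("board",len(w),w.mean(0).round(1))
s,_=grab_frame("side"); v=s.max(2); print(v[258:285:2,222:242])
E
python3 go.py 489.3 -271 42 -3.6 0
```

```text
t 14.08 pos [ 489.3 -271.7   40.4] az -3.77 tilt 0.32 F [ 8.8 -3.7 -9.2] w 0.316 gf 50.0
shift [-0.0001 -0.0007 -0.0016] turn [ 0.007 -0.053 -0.028] rows 0.04152940854783844 0.050556876341144474
board 247 [543.5  -4.9  42.4]
[[ 89  83  84  85  84  86  85  84  88  83  89  84  87  90  84  87  86  80
   75  83]
 [ 92  86 102 151 127  87  87  82  77  81  82  83  85  96  94  95 107 107
  117 138]
 [ 63  62  61  61  63  61  59  58  57  55  53  49  47  51  50  55  51  50
   53  51]
 [ 49  49  47  48  51  46  47  43  47  38  36  44  43  41  38  38  36  35
   27  33]
 [ 33  31  31  28  30  30  26  33  26  29  32  31  32  27  29  33  29  26
   29  27]
 [ 57  26  30  29  30  28  30  23  26  28  24  27  25  33  30  31  30  33
   29  22]
 [ 30  28  29  30  36  26  27  27  34  29  28  33  30  28  27  32  30  30
   29  31]
 [ 40  46  58  55  60  65  51  36  32  33  29  22  44  95 137 138 135 136
  136 133]
 [ 86  89  87  84  86  88  87  74  36  26  33  57  64  89  92  91  87  90
   91  88]
 [ 86  88  87  96 100  99 103 111  97  22  37  84 119 120 123 122 131 130
  129 134]
 [129 125 114 120 115 119 116 116  94  29  29  57  93  91  91  90  89  88
   90  92]
 [ 87  87  85  91  87  87  86  83  85 102 104 126  95  88  88  84  87  90
   89  86]
 [ 90  88  87  86  88  88  88  98 151 170 172 175 156  97  87  86  86  88
   88  87]
 [ 87  87  87  87  85  87  90  86 124 141 136 107 121  87  85  86  84  85
   88  89]]
t 14.18 pos [ 489.4 -271.7   40.4] az -3.77 tilt 0.32 F [ 8.5 -2.4 -8.1] w 0.318 gf 50.0
shift [-0.0001 -0.0007 -0.0016] turn [ 0.007 -0.053 -0.028] rows 0.041163165457859946 0.0509049948763595
```

```bash
python3 -c "from cell import ticket; print(ticket.close_job())"
```

```text
the job is handed in; nothing more can be done
None
```

I handed the job in at about 14 s: the board leans released on the grey rest at about 36° by depth, within 2 mm of the seat, and the gripper is holding the shutter tab over the index bar at 50 N. The tab's centring rests on a measured 68 mm pull, because the gripper hid the tab in the last pictures; the verdict itself was not shown.

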